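# Shut the marked gas valve under its sliding cover

### The arm

A 6-joint arm with a two-finger parallel gripper is mounted at the origin on the work surface. World frame = base frame: x ahead of the robot, y to its left, z up, the work surface at z = 0. Lengths are in m, angles in degrees, forces in N, time in s.
With the tool pointing down it reaches from about 0.35 to 0.875 m from the base axis. Payload 4.2 kg.
Tool frame: the origin (TCP) lies between the finger pads; the fingertips stand 17 mm ahead of it and the grasp point (between the pads) lies 2 mm behind it; z points along the fingers, y is the line along which they close (so a half turn about z gives the same grasp; the last joint's range is limited). The gripper opens to 87 mm and grips with 3 to 60 N. Pads are 19 mm wide; open, the fingers measure 117 mm over their backs; the gripper's body (75 mm by 190 mm) begins 51 mm behind the grasp point.
Start: joints at [-50.386, 22.042, 0.453, 0, -68.411, -14.817], TCP at [0.262, -0.567, 0.24] pointing down, gripper open.
Joint ranges: [-179.83, 179.83], [-69.29, 118.12], [-61.27, 80.66], [-181.25, 117.63], [-171.15, -9.14], [-177.46, 177.46]. Speed limits (degrees/s): [159.86, 159.86, 180, 180, 180, 180].

### API

Orientations are given as a 3x3 rotation matrix whose columns are the frame's x, y, z axes.
In Python, from station import sense, capture, r, masks_of gives the robot as it stands.
- The arm moves only by the tool apply_moves, never from a script. Its argument "steps" is a list that holds one entry, the list of rows, each a list of 7 numbers: the opening, from 0 (shut) to 1 (fully open), then the shift along the tool's x, y, z in mm, then the turn, a rotation vector about the tool's x, y, z in rad. A call has 1 to 12 rows; each row shifts and turns the commanded pose from where the row before left it, along the tool's axes as they then stand; what a row does not reach is not made up. A row lasts 1/8 s, in which the tool goes at most 62.5 mm and 10.7 degrees, less where a joint would pass 70% of its speed; a pose out of reach is approached as far as the arm can. A call with a gripper value outside its range is refused whole. The fingers move at their own pace and stop on an object; the grip force is fixed at half the most. Time passes only in rows, so rows that do not move let the fingers close. It gives the time, the measured TCP pose, the force and the opening at its end, in the units of the state.
- sense(): the state, without advancing time (a new reading comes with each control period).
- capture(name): name is "scene" or "top" or "wrist"; returns a dict with "color" (480x640x3 uint8, red, green, blue), "vfov" (degrees; the focal length in pixels is half the picture's height over the tangent of half this angle, whatever the lens; pixels are square), "cx", "cy" (the principal point, pixels), "T" (4x4, takes a point from camera to world coordinates). Camera axes: x right, y down, z forward; pixel columns grow to the right and rows downward; lengths in m; the calibration is good to about 2 mm. A picture is of the moment at which its call begins. There is no depth.
- r.finish_job(): hands the job in, once; it reports no verdict.
Trained networks look in a picture, given as the dict that the camera call returned (one of the last four; its "shot" number tells which), for a name from the list of things; names that differ only in an ending like _2 or _b are one class to them, and where a whole thing is asked for, a point or a joint stands for the part that bears it (a point fixed in the world has none). Each returns a list of dicts, best first, with "confidence" (0 to 1); they miss things now and then, are a little off and sometimes report something else, mostly with a low value. They report only what shows in the picture. A call takes as long as a camera call.
- masks_of(picture, thing): "pixels" (480x640 bool, what is visible of it) and "box" ([left, top, width, height] in pixels, round what is visible of it).
The state is a dict: "time_s": time; "joints": joint angles; "joint_velocities": joint speeds; "effort": joint torques, N m; "tcp_pos": TCP position; "ee_rot": TCP orientation; "wrist_force": force on the tool from outside, world axes, zero at the start; "moment": the same for the moment, N m; "gripper_width": opening from 0.0 (shut) to 1.0 (fully open).
Only numpy, scipy, OpenCV 4.12 (cv2) and the standard library are available. Lean on these libraries where they do the work, as an engineer would, in place of code of your own. Each camera call takes 0.05 s, during which the arm holds its last target. There are 200 camera calls.

### The job

Using the fingertips only, push the blue cover of the gas shut-off box along its runners, all the way to the left end (the box's +y end), so that the valve well lies open; then push the red valve handle a quarter turn clockwise until it is fully shut. Push gently: do not pinch or lift the cover or pinch the handle, leave the cover lying open on its runners, leave the grey handle as it is, and do not disturb the things around the box.

Things in the scene. Friction and masses are not known exactly. Their poses are not given: they have to be found in the camera images.
- box: Low white gas shut-off box, fixed to the bench: 176 (x) x 500 (y) x 70 mm tall. Origin: centre of its underside; y axis along its length. Right part (-y): open-topped valve well, clear inside from x -66 to +66 and y -235 to -5 mm, floor 12 mm above the bench. Left part (+y): solid deck, 70 mm high.
- end_stop (a point): Middle of the inner face of the left end stop (box frame x 0, y +246 mm), 78 mm above the bench. End stops at both ends (y -246 and +246 mm) and aluminium runners along both long edges (inner faces at x -78 and +78 mm) rise to 86 mm above the bench and guide the cover.
- cover: Loose blue sliding cover, a plate 150 (x) x 242 (y) x 8 mm, about 0.3 kg, held only by friction (a few N), 3 mm play between the runners. Origin: centre of its underside, 70 mm above the bench. It slides along the box's y: origin near y -120 mm in the box frame at first, hiding the well; +125 mm when against the left end stop.
- rib (a point): Middle of the top of the black rib that stands across the cover's middle, to push against: 100 mm long in x, 14 mm thick in y (faces 7 mm either side of the cover's origin), rising 26 mm above the plate, to 104 mm above the bench.
- red_valve: The marked quarter-turn valve, with the red handle, fixed in the well on a steel pipe along the box's x (pipe top 28 mm above the bench, brass body's top 34 mm). Origin on the handle's vertical turning axis, 12 mm above the bench; axes parallel to the box's. It stands in one of two places in the box frame: x 25 mm, y -180 or -85 mm.
- red_lever (a joint): Angle of the red handle, rad: 0 = open (the handle points along the box's -x, along its pipe); 1.571 = shut, against a firm stop (it points along the box's +y, across its pipe). Seen from above it closes clockwise. It stays where it is left; turning takes about 2 N at its end.
- red_pivot (a point): Point on the red handle's vertical turning axis at the handle's mid-height, 52 mm above the bench. The handle is a bar 12 mm wide and 12 mm tall (46 to 58 mm above the bench) reaching 50 mm out from this point; round steel hub of 10 mm radius.
- red_tip (a point): Point on the red handle's centre line, 45 mm out from red_pivot (5 mm short of its end), 52 mm above the bench.
- grey_lever (a joint): Angle of the grey handle of the other valve, same meaning; it starts open, and must stay as it is.
- grey_tip (a point): Point on the grey handle's centre line, 45 mm out from its turning axis, 52 mm above the bench. This valve is the same as the red one but for its colour, and stands in the other place.
- tip_box: Bystander: yellow box of pipette tips with a clear top, 85 x 120 x 65 mm. Origin: centre of its underside.
- bottle: Bystander: amber bottle with blue cap, 60 mm across, 120 mm tall. Origin: centre of its underside.
- tube_rack: Bystander: orange rack with three capped tubes, 60 x 120 mm, 71 mm tall. Origin: centre of its underside.
- dish: Bystander: clear covered culture dish, 94 mm across, 18 mm tall. Origin: centre of its underside.
- marker: Bystander: white and blue marker pen lying flat, 130 x 14 x 12 mm. Origin: on its underside, 62 mm from its white end.
- slide_box: Bystander: green box of slides, 85 x 100 x 35 mm. Origin: centre of its underside.
- beaker: Bystander: white cup, 68 mm across, 75 mm tall. Origin: centre of its underside.

How it is judged:
By the outcome, as a careful person would: the job done as asked, in the order asked, and still so for the second after the job is handed in, with the robot touching nothing.
It also fails if it takes over 58 s, if anything falls off the work surface, if the arm or the gripper's body presses on something with over 40 N, if the wrist force passes 120 N, or if a joint passes its speed limit or range.

## Working session

There is one attempt and no reset: what is moved stays moved. The work goes in short steps, Python scripts to look and compute and a tool call to move; the robot and the scene stay as the last step left them, time stands still between calls to the robot, and variables do not carry over. Pictures are saved under pics/ and viewed, on a budget of 10 in all, crops included, one or two more only if the job needs it, and the job is handed in when it is done.

Besides the shell and the picture viewer there is one more tool, called after "Request:" as name(argument=value, ...), one argument or row to a line, values as JSON. apply_moves: Moves the arm, as the interface text tells. Its arguments: {"type":"object","properties":{"steps":{"type":"array","items":{"type":"array","items":{"type":"array","items":{"type":"number"}}}}},"required":["steps"]}

```bash
mkdir -p pics; ls
cat > h.py <<'E'
import numpy as np, cv2
from station import sense, capture, r, masks_of
def K(p):
    f=240/np.tan(np.radians(p["vfov"])/2); return f,p["cx"],p["cy"]
def ray(p,u,v,z):
    f,cx,cy=K(p); T=np.array(p["T"]); d=T[:3,:3]@np.array([(u-cx)/f,(v-cy)/f,1]); o=T[:3,3]
    return o+d*(z-o[2])/d[2]
def proj(p,X):
    f,cx,cy=K(p); T=np.array(p["T"]); c=T[:3,:3].T@(np.array(X)-T[:3,3]); return np.array([cx+f*c[0]/c[2],cy+f*c[1]/c[2]])
def save(p,n): cv2.imwrite("pics/"+n,cv2.cvtColor(p["color"],cv2.COLOR_RGB2BGR))
E
python3 - <<'E'
from h import *
for n in("top","scene"):
    p=capture(n); save(p,n+"0.png"); print(n,p["vfov"],np.round(p["T"],3).tolist())
    for t in("box","cover","rib"):
        for m in masks_of(p,t)[:2]:
            ys,xs=np.nonzero(m["pixels"]); R=cv2.minAreaRect(np.c_[xs,ys].astype(np.float32))
            z={"box":.086,"cover":.078,"rib":.104}[t]
            print(t,m["confidence"],m["box"],[np.round(ray(p,u,v,z),3)[:2].tolist() for u,v in cv2.boxPoints(R)])
s=sense();print(s["ee_rot"],s["tcp_pos"],s["time_s"],s["wrist_force"])
E
```

```text
pics
top 53.13897819229231 [[0.049, -0.969, 0.24, 0.358], [-0.999, -0.047, 0.017, 0.006], [-0.005, -0.241, -0.971, 1.033], [0.0, 0.0, 0.0, 1.0]]
cover 0.72 [311.2, 214.7, 131.9, 82.1] [[0.622, 0.038], [0.66, -0.21], [0.509, -0.224], [0.473, 0.016]]
rib 0.93 [317.9, 210.6, 122.7, 90.9] [[0.616, 0.038], [0.653, -0.203], [0.503, -0.216], [0.468, 0.016]]
scene 53.146825680442845 [[-0.738, 0.569, -0.362, 0.993], [0.674, 0.622, -0.398, 0.476], [-0.001, -0.538, -0.843, 1.051], [0.0, 0.0, 0.0, 1.0]]
box 0.6 [231.0, 160.7, 207.2, 170.5] [[0.716, -0.183], [0.487, -0.281], [0.424, 0.271], [0.627, 0.311]]
cover 0.86 [240.0, 170.3, 108.7, 85.2] [[0.658, -0.193], [0.506, -0.256], [0.474, 0.018], [0.617, 0.061]]
rib 0.94 [238.6, 167.5, 111.8, 88.5] [[0.665, -0.176], [0.518, -0.235], [0.49, 0.029], [0.628, 0.069]]
rib 0.61 [208.2, 221.1, 60.1, 54.2] [[0.814, -0.119], [0.724, -0.171], [0.682, -0.031], [0.772, 0.012]]
[[-9.07792766e-01 -4.19418950e-01 -1.96881684e-04]
 [-4.19418992e-01  9.07792722e-01  2.88054432e-04]
 [ 5.79122727e-05  3.44069647e-04 -9.99999939e-01]] [ 0.26211678 -0.56726805  0.23939311] 0.4 [-0.87463068 -0.57848837  0.11348967]
```

View pics/top0.png

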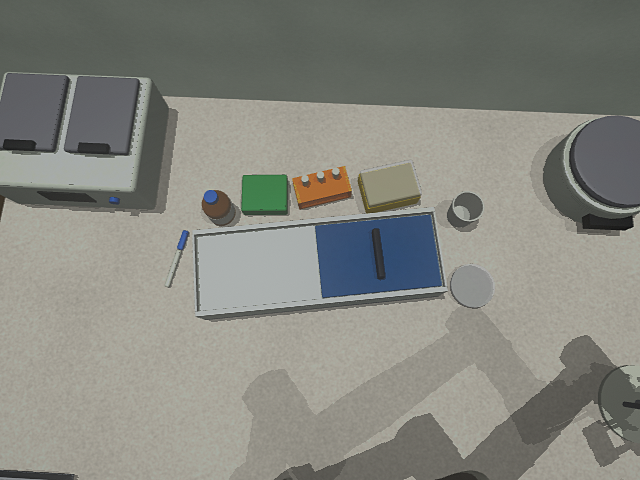

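View pics/scene0.png

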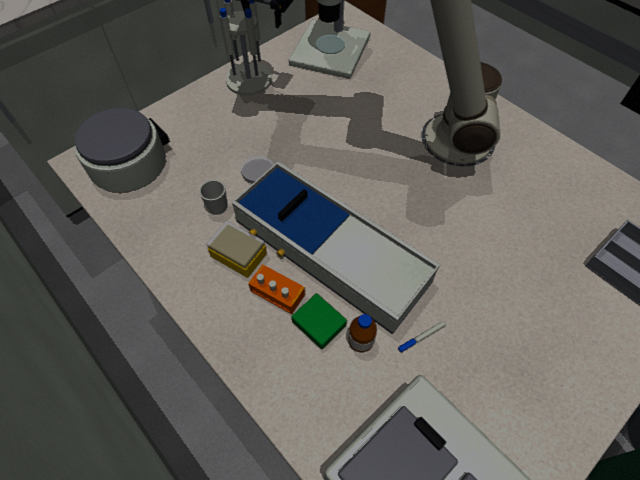

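The top view shows the cover's blue quad at about (317–442, 213–298), with the rib from (376,230) to (381,278). Left stop is near u=196, and the bystanders lie along the far side and at both ends.

Run:
```python
from h import *
from scipy.optimize import least_squares
ps=[capture("top"),capture("scene")]
def fit(p,z=.078):
    c=p["color"].astype(int); m=((c[...,2]>c[...,0]+40)&(c[...,2]>60)).astype(np.uint8)
    n,l,st,_=cv2.connectedComponentsWithStats(m); k=1+np.argmax(st[1:,4])
    m=cv2.morphologyEx((l==k).astype(np.uint8),cv2.MORPH_CLOSE,np.ones((15,15)))
    h=cv2.findContours(m,0,1)[0]; h=max(h,key=len)[:,0]
    W=np.array([ray(p,u,v,z)[:2] for u,v in h]); 
    (cx,cy),(a,b),ang=cv2.minAreaRect((W*1000).astype(np.float32))
    print("cover",cx,cy,a,b,ang)
for p in ps: fit(p)
p=ps[0]
for n,c in dict(FL=(194,230),FR=(434,210),NR=(446,290),NL=(199,318)).items(): print(n,ray(p,*c,.086).round(4))
for u,v in((376,230),(381,278)): print("rib",ray(p,u,v,.104).round(4))
s=sense(); R=s["ee_rot"]; print(np.degrees(np.arctan2(R[1,1],R[0,1])))
```

```text
cover 565.797607421875 -92.27818298339844 148.63624572753906 240.6055908203125 8.508383750915527
cover 565.58935546875 -91.09881591796875 147.14414978027344 240.5504608154297 8.548707008361816
FL [0.5977 0.2836 0.086 ]
FR [ 0.6639 -0.2064  0.086 ]
NR [ 0.4993 -0.2289  0.086 ]
NL [0.4208 0.2536 0.086 ]
rib [ 0.6106 -0.0862  0.104 ]
rib [ 0.5141 -0.0981  0.104 ]
114.7971419467775
```

```bash
cat >> h.py <<'E'
A=np.radians(8.5); BX=np.array([np.cos(A),np.sin(A),0]); BY=np.array([-np.sin(A),np.cos(A),0])
C0=np.array([.5657,-.0918,0]); BO=C0+.120*BY
def b2w(x,y,z): return BO+BX*x/1000+BY*y/1000+np.array([0,0,z/1000])
def state():
    s=sense(); d=s["tcp_pos"]-BO
    R=s["ee_rot"]; B=np.c_[BX,BY,[0,0,1]]
    print("t",round(s["time_s"],2),"tcp in box mm",(B.T@d*1000).round(1),"F box",(B.T@s["wrist_force"]).round(1),"w",round(s["gripper_width"],2))
    print("tool axes in box\n",(B.T@R).round(3)); return s,R,B
E
python3 - <<'E'
from h import *
p=capture("scene")
for u,v in((248,85),(330,50),(115,180)): print(ray(p,u,v,0).round(3))
print("grip px",proj(p,sense()["tcp_pos"]))
s,R,B=state()
g=b2w(0,-160,240); print("tool shift now",(R.T@(g-s["tcp_pos"])*1000).round(1))
E
```

```text
[ 0.318 -0.61   0.   ]
[-0.002 -0.561  0.   ]
[ 0.838 -0.548  0.   ]
grip px [261.98246711  15.76424575]
t 0.55 tcp in box mm [-370.5 -545.4  239.5] F box [0.1 1.  0.6] w 1.0
tool axes in box
 [[-0.96  -0.281  0.   ]
 [-0.281  0.96   0.   ]
 [-0.     0.    -1.   ]]
tool shift now [-4.638e+02  2.660e+02 -4.000e-01]
```

Request:
apply_moves(
  steps=[
    [[1,0,0,-50,0,0,0],[1,0,0,-50,0,0,0],[0.5,-46.4,26.6,0,0,0,0],[0.5,-46.4,26.6,0,0,0,0],[0.5,-46.4,26.6,0,0,0,0],[0.5,-46.4,26.6,0,0,0,0],[0.5,-46.4,26.6,0,0,0,0],[0.5,-46.4,26.6,0,0,0,0],[0.5,-46.4,26.6,0,0,0,0],[0.5,-46.4,26.6,0,0,0,0],[0.5,-46.4,26.6,0,0,0,0],[0.5,-46.4,26.6,0,0,0,0]],
  ],
)

```text
time_s: 2.05
tcp_pos: [0.5726, -0.1297, 0.3399]
ee_rot: [[-0.908, -0.42, 0.001], [-0.42, 0.908, -0.0], [-0.001, -0.0, -1.0]]
wrist_force: [0.9, -1.1, 0.3]
gripper_width: 0.498
```

Request:
apply_moves(
  steps=[
    [[0.5,0,0,0,0,0,-0.184],[0.5,0,0,0,0,0,-0.184],[0.5,0,0,0,0,0,-0.184],[0.5,0,0,0,0,0,-0.184],[0.5,0,0,0,0,0,-0.184],[0.5,0,0,0,0,0,-0.184],[0.5,0,0,0,0,0,-0.182],[0.5,0,0,0,0,0,0]],
  ],
)

```text
time_s: 3.05
tcp_pos: [0.5717, -0.1312, 0.3396]
ee_rot: [[0.145, -0.989, 0.0], [-0.989, -0.145, 0.0], [-0.0, -0.0, -1.0]]
wrist_force: [-0.0, 0.1, 0.5]
gripper_width: 0.497
```

Run:
```python
from h import *
s,R,B=state(); print(s["joints"])
p=capture("wrist"); save(p,"w1.png")
print("pred rib ends",proj(p,b2w(-50,-120,104)),proj(p,b2w(50,-120,104)))
for x in(-75,75):
  for y in(-241,1): print(proj(p,b2w(x,y,78)).round())
```

```text
t 3.05 tcp in box mm [ 1.000e-01 -1.599e+02  3.396e+02] F box [-0.   0.1  0.5] w 0.5
tool axes in box
 [[-0.003 -1.     0.   ]
 [-1.     0.003  0.   ]
 [-0.    -0.    -1.   ]]
[ 2.87845352e+00  1.53530478e+01  4.93556018e+00 -4.00991543e-03
 -7.95797836e+01  5.47790675e+00]
pred rib ends [367.4702982  249.84873435] [268.08798072 250.04415937]
[393. 125.]
[383. 344.]
[242. 125.]
[253. 345.]
```

View pics/w1.png

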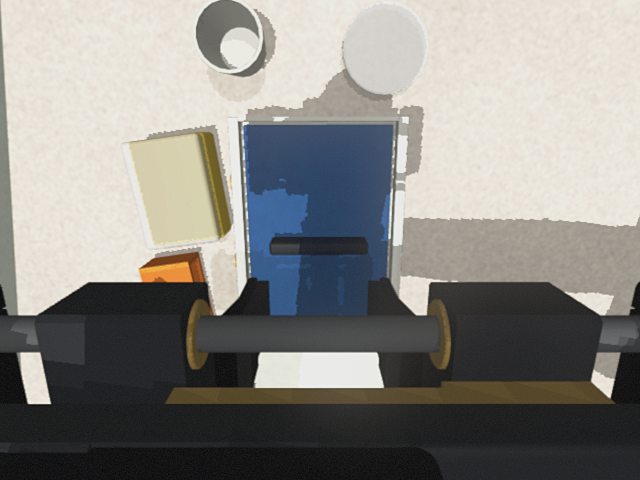

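Rib seen at (270–367, ~245), within a few mm of the prediction (268–367, 250). Descend behind it.

Request:
apply_moves(
  steps=[
    [[0.5,0,0,50,0,0,0],[0.5,0,0,50,0,0,0],[0.5,0,0,50,0,0,0],[0.5,0,0,50,0,0,0],[0.5,0,0,25,0,0,0],[0.5,0,0,13,0,0,0],[0.5,0,0,0,0,0,0]],
  ],
)

```text
time_s: 3.98
tcp_pos: [0.5718, -0.1313, 0.1012]
ee_rot: [[0.146, -0.989, -0.001], [-0.989, -0.146, -0.0], [0.0, 0.001, -1.0]]
wrist_force: [-0.6, -0.9, 0.3]
gripper_width: 0.499
```

Request:
apply_moves(
  steps=[
    [[0.5,-8,0,0,0,0,0],[0.5,-8,0,0,0,0,0],[0.5,-8,0,0,0,0,0],[0.5,-8,0,0,0,0,0],[0.5,-8,0,0,0,0,0],[0.5,-8,0,0,0,0,0]],
  ],
)

```text
time_s: 4.72
tcp_pos: [0.5651, -0.0835, 0.1021]
ee_rot: [[0.147, -0.989, 0.001], [-0.989, -0.147, -0.0], [0.0, -0.001, -1.0]]
wrist_force: [0.2, -3.9, 2.6]
gripper_width: 0.499
```

Run:
```python
from h import *
state()
```

```text
t 4.72 tcp in box mm [   0.6 -111.7  102.1] F box [-0.4 -3.9  2.6] w 0.5
tool axes in box
 [[-0.    -1.     0.001]
 [-1.     0.    -0.   ]
 [ 0.    -0.001 -1.   ]]
```

Request:
apply_moves(
  steps=[
    [[0.5,-10,0,0,0,0,0],[0.5,-10,0,0,0,0,0],[0.5,-10,0,0,0,0,0],[0.5,-10,0,0,0,0,0],[0.5,-10,0,0,0,0,0],[0.5,-10,0,0,0,0,0],[0.5,-10,0,0,0,0,0],[0.5,-10,0,0,0,0,0],[0.5,-10,0,0,0,0,0],[0.5,-10,0,0,0,0,0],[0.5,-10,0,0,0,0,0],[0.5,-10,0,0,0,0,0]],
  ],
)

```text
time_s: 6.22
tcp_pos: [0.5468, 0.0356, 0.1015]
ee_rot: [[0.147, -0.989, -0.0], [-0.989, -0.147, -0.0], [0.0, 0.0, -1.0]]
wrist_force: [1.1, -3.8, 1.9]
gripper_width: 0.501
```

Request:
apply_moves(
  steps=[
    [[0.5,-10,0,0,0,0,0],[0.5,-10,0,0,0,0,0],[0.5,-10,0,0,0,0,0],[0.5,-10,0,0,0,0,0],[0.5,-10,0,0,0,0,0],[0.5,-10,0,0,0,0,0],[0.5,-10,0,0,0,0,0],[0.5,-10,0,0,0,0,0],[0.5,-4,0,0,0,0,0],[0.5,-2,0,0,0,0,0]],
  ],
)

```text
time_s: 7.48
tcp_pos: [0.5342, 0.1202, 0.1015]
ee_rot: [[0.148, -0.989, -0.0], [-0.989, -0.148, -0.0], [0.0, 0.0, -1.0]]
wrist_force: [0.5, -3.4, 1.0]
gripper_width: 0.503
```

Run:
```python
from h import *
state()
p=capture("top"); save(p,"top2.png")
```

```text
t 7.47 tcp in box mm [  0.2  94.4 101.5] F box [ 0.  -3.4  1. ] w 0.5
tool axes in box
 [[-0. -1. -0.]
 [-1.  0. -0.]
 [ 0.  0. -1.]]
```

View pics/top2.png

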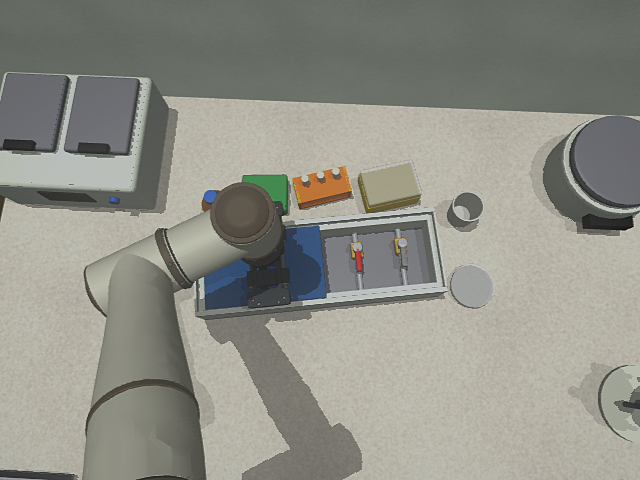

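The cover is nearly at the left end. The well is open, with the red handle at (358,255), so the y −85 place, and grey at (403,250). Now ease the cover to the stop.

Request:
apply_moves(
  steps=[
    [[0.5,-3,0,0,0,0,0],[0.5,-3,0,0,0,0,0],[0.5,-2,0,0,0,0,0],[0.5,-2,0,0,0,0,0],[0.5,-1,0,0,0,0,0],[0.5,0,0,0,0,0,0]],
  ],
)

```text
time_s: 8.28
tcp_pos: [0.5326, 0.1311, 0.1014]
ee_rot: [[0.147, -0.989, -0.0], [-0.989, -0.147, 0.0], [-0.0, 0.0, -1.0]]
wrist_force: [-0.6, -0.3, -0.2]
gripper_width: 0.502
```

Request:
apply_moves(
  steps=[
    [[0.5,-1,0,0,0,0,0],[0.5,-1,0,0,0,0,0],[0.5,0,0,0,0,0,0]],
  ],
)

```text
time_s: 8.65
tcp_pos: [0.5323, 0.1329, 0.1014]
ee_rot: [[0.147, -0.989, -0.0], [-0.989, -0.147, 0.0], [-0.0, 0.0, -1.0]]
wrist_force: [-1.2, -0.3, -0.3]
gripper_width: 0.501
```

Request:
apply_moves(
  steps=[
    [[0.5,-1,0,0,0,0,0],[0.5,-1,0,0,0,0,0],[0.5,0,0,0,0,0,0]],
  ],
)

```text
time_s: 9.02
tcp_pos: [0.5323, 0.1342, 0.1015]
ee_rot: [[0.148, -0.989, -0.0], [-0.989, -0.148, -0.001], [0.001, 0.0, -1.0]]
wrist_force: [2.5, -5.2, -1.5]
gripper_width: 0.501
```

Request:
apply_moves(
  steps=[
    [[0.5,-1,0,0,0,0,0],[0.5,0,0,0,0,0,0]],
  ],
)

```text
time_s: 9.28
tcp_pos: [0.5323, 0.1343, 0.1016]
ee_rot: [[0.148, -0.989, -0.0], [-0.989, -0.148, -0.002], [0.002, 0.0, -1.0]]
wrist_force: [3.3, -8.3, -0.7]
gripper_width: 0.497
```

Request:
apply_moves(
  steps=[
    [[0.5,-1,0,0,0,0,0],[0.5,0,0,0,0,0,0]],
  ],
)

```text
time_s: 9.52
tcp_pos: [0.5322, 0.1344, 0.1018]
ee_rot: [[0.148, -0.989, -0.0], [-0.989, -0.148, -0.004], [0.004, 0.001, -1.0]]
wrist_force: [3.8, -11.7, -0.5]
gripper_width: 0.498
```

Request:
apply_moves(
  steps=[
    [[0.5,8,0,0,0,0,0],[0.5,8,0,0,0,0,0],[0,0,0,-35,0,0,0],[0,0,0,-35,0,0,0],[0,0,0,-10,0,0,0],[0,0,0,0,0,0,0]],
  ],
)

```text
time_s: 10.28
tcp_pos: [0.5342, 0.1212, 0.1818]
ee_rot: [[0.147, -0.989, 0.001], [-0.989, -0.147, 0.001], [-0.001, -0.001, -1.0]]
wrist_force: [0.1, -0.4, -0.7]
gripper_width: 0.13
```

Run:
```python
from h import *
state()
for n in("top","scene"):
    p=capture(n); c=p["color"].astype(int); m=(c[...,0]>c[...,1]+70)&(c[...,0]>c[...,2]+60)
    for t in("red_valve","red_tip","grey_tip"):
        for k in masks_of(p,t)[:2]: print(n,t,k["confidence"],np.round(k["box"]))
    W=np.c_[BX,BY,[0,0,1]]
    hx=[np.linalg.inv(W)@(ray(p,u,v,.058)-BO)*1000 for v,u in zip(*np.nonzero(m))]
    hx=np.array([q for q in hx if abs(q[0])<70 and -240<q[1]<0]); print(len(hx))
    if len(hx): print(hx.min(0),hx.max(0),hx.mean(0))
    if n=="top": tp=p
tp["color"]=tp["color"]
z=cv2.resize(tp["color"][190:330,180:460],None,fx=2.8,fy=2.8,interpolation=cv2.INTER_CUBIC); 
cv2.imwrite("pics/top3.png",z[...,::-1])
```

```text
t 10.28 tcp in box mm [  0.3  95.3 181.8] F box [ 0.  -0.4 -0.7] w 0.13
tool axes in box
 [[-0.    -1.     0.001]
 [-1.     0.     0.001]
 [-0.001 -0.001 -1.   ]]
top red_valve 0.38 [354. 245.  10.  25.]
top grey_tip 0.64 [398. 239.   9.  29.]
106
[-24.31111967 -88.43652795  58.        ] [ 20.31817124 -77.46809984  58.        ] [ -2.62882395 -82.97504749  58.        ]
scene red_valve 0.62 [292. 213.  30.  31.]
scene grey_tip 0.47 [201. 181.  25.  34.]
59
[-22.71092135 -85.3926915   58.        ] [ 16.54251751 -75.55045572  58.        ] [ -3.00249819 -80.65266262  58.        ]
```

View pics/top3.png

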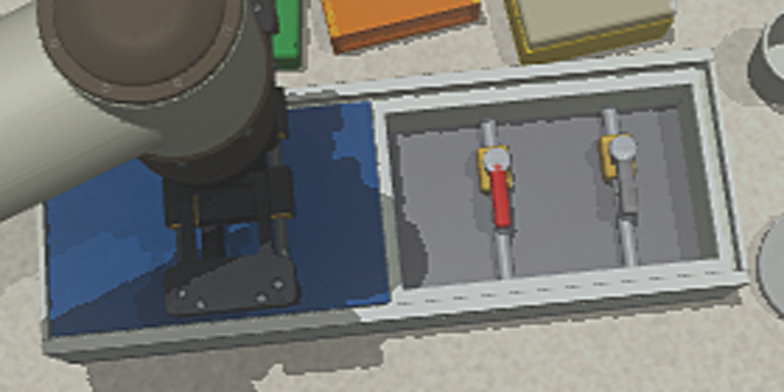

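The crop shows the cover against the left end. The red handle runs from (497,160) to (503,228) and grey is untouched at (625,150–210). In my box frame the red pivot is about (25, −82.5). I'll go between the handles with the fingers shut.

Request:
apply_moves(
  steps=[
    [[0,41,2.6,0,0,0,0],[0,41,2.6,0,0,0,0],[0,41,2.6,0,0,0,0],[0,41,2.6,0,0,0,0],[0,41,2.6,0,0,0,0],[0,0,0,20,0,0,0],[0,0,0,20,0,0,0],[0,0,0,0,0,0,0]],
  ],
)

```text
time_s: 11.68
tcp_pos: [0.5504, -0.084, 0.1399]
ee_rot: [[0.147, -0.989, -0.004], [-0.989, -0.147, -0.0], [-0.0, 0.004, -1.0]]
wrist_force: [-0.3, -0.3, -0.4]
gripper_width: 0.004
```

Run:
```python
from h import *
state()
a=capture("wrist");b=capture("scene")
save(b,"s4.png")
im=np.vstack([cv2.resize(b["color"][140:290,180:400],(660,450),interpolation=cv2.INTER_CUBIC)])
cv2.imwrite("pics/s4c.png",im[...,::-1])
```

```text
t 11.68 tcp in box mm [ -14.  -110.   139.9] F box [-0.3 -0.2 -0.4] w 0.0
tool axes in box
 [[-0.001 -1.    -0.004]
 [-1.     0.001  0.   ]
 [-0.     0.004 -1.   ]]
```

View pics/s4c.png

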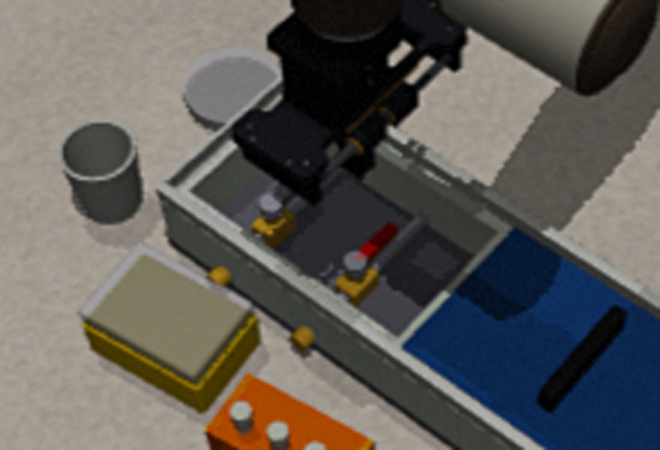

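Request:
apply_moves(
  steps=[
    [[0,0,0,30,0,0,0],[0,0,0,30,0,0,0],[0,0,0,19,0,0,0],[0,0,0,0,0,0,0]],
  ],
)

```text
time_s: 12.28
tcp_pos: [0.5513, -0.0836, 0.0621]
ee_rot: [[0.148, -0.989, -0.002], [-0.989, -0.148, -0.0], [0.0, 0.002, -1.0]]
wrist_force: [0.5, 0.5, -0.5]
gripper_width: 0.003
```

Request:
apply_moves(
  steps=[
    [[0,-6,-1.5,0,0,0,0],[0,-6,-1.5,0,0,0,0],[0,-3.2,1.8,0,0,0,0],[0,-3.2,1.9,0,0,0,0],[0,-4.1,1.2,0,0,0,0],[0,-4.2,1.2,0,0,0,0],[0,-4.9,0,0,0,0,0],[0,-4.9,0,0,0,0,0]],
  ],
)

```text
time_s: 13.28
tcp_pos: [0.5424, -0.0478, 0.0622]
ee_rot: [[0.147, -0.989, -0.002], [-0.989, -0.147, -0.0], [-0.0, 0.002, -1.0]]
wrist_force: [-0.4, -4.0, -0.0]
gripper_width: 0.004
```

Run:
```python
from h import *
state()
b=capture("scene")
im=cv2.resize(b["color"][140:290,180:400],(660,450),interpolation=cv2.INTER_CUBIC)
cv2.imwrite("pics/s5c.png",im[...,::-1])
```

```text
t 13.28 tcp in box mm [-16.6 -73.   62.2] F box [-1.  -3.9 -0. ] w 0.0
tool axes in box
 [[-0.    -1.    -0.002]
 [-1.     0.     0.   ]
 [-0.     0.002 -1.   ]]
```

View pics/s5c.png

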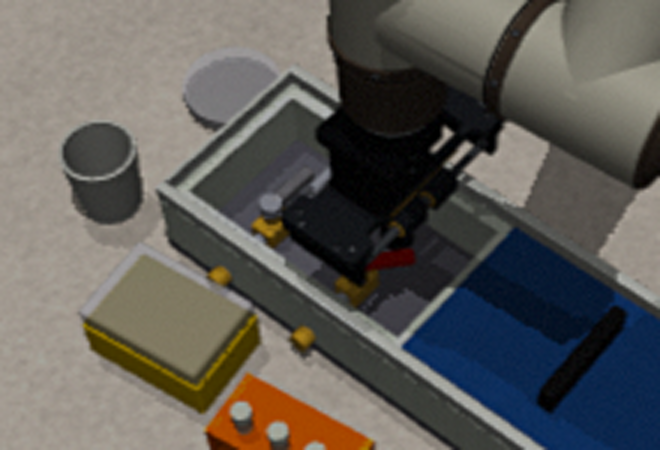

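The red handle, at (390,260) in the crop, is turning with the fingertips at about 4 N. The grey one hasn't moved. Continue the arc.

Request:
apply_moves(
  steps=[
    [[0,-5.1,-1.7,0,0,0,0],[0,-5.2,-1.8,0,0,0,0],[0,-4.8,-3.5,0,0,0,0],[0,-4.7,-3.5,0,0,0,0],[0,-3.6,-4.2,0,0,0,0],[0,-3.6,-4.2,0,0,0,0],[0,0,0,0,0,0,0]],
  ],
)

```text
time_s: 14.2
tcp_pos: [0.5584, -0.0179, 0.0625]
ee_rot: [[0.148, -0.989, 0.001], [-0.989, -0.148, 0.001], [-0.001, -0.001, -1.0]]
wrist_force: [-0.1, -0.1, -0.5]
gripper_width: 0.004
```

Request:
apply_moves(
  steps=[
    [[0,0,-1.5,0,0,0,0],[0,0,-1,0,0,0,0],[0,0,0,0,0,0,0]],
  ],
)

```text
time_s: 14.58
tcp_pos: [0.5602, -0.0181, 0.0625]
ee_rot: [[0.147, -0.989, -0.0], [-0.989, -0.147, 0.0], [-0.0, 0.0, -1.0]]
wrist_force: [-2.0, 1.2, 0.0]
gripper_width: 0.006
```

Run:
```python
from h import *
state()
```

```text
t 14.57 tcp in box mm [  5.5 -46.3  62.5] F box [-1.8  1.5  0. ] w 0.01
tool axes in box
 [[-0. -1. -0.]
 [-1.  0.  0.]
 [-0.  0. -1.]]
```

Request:
apply_moves(
  steps=[
    [[0,0,-1,0,0,0,0],[0,0,-1,0,0,0,0],[0,0,0,0,0,0,0]],
  ],
)

```text
time_s: 14.95
tcp_pos: [0.5624, -0.0179, 0.0625]
ee_rot: [[0.147, -0.989, 0.0], [-0.989, -0.147, 0.0], [-0.0, -0.0, -1.0]]
wrist_force: [-2.8, 0.6, -0.6]
gripper_width: 0.006
```

Request:
apply_moves(
  steps=[
    [[0,0,-1,0,0,0,0],[0,0,-1,0,0,0,0],[0,0,0,0,0,0,0]],
  ],
)

```text
time_s: 15.32
tcp_pos: [0.5645, -0.0176, 0.0626]
ee_rot: [[0.148, -0.989, 0.0], [-0.989, -0.148, 0.0], [0.0, -0.0, -1.0]]
wrist_force: [-0.9, 0.2, 0.2]
gripper_width: 0.002
```

Request:
apply_moves(
  steps=[
    [[0,0,-1,0,0,0,0],[0,0,-1,0,0,0,0],[0,0,0,0,0,0,0]],
  ],
)

```text
time_s: 15.7
tcp_pos: [0.565, -0.0175, 0.0625]
ee_rot: [[0.147, -0.989, -0.003], [-0.989, -0.147, -0.0], [-0.0, 0.003, -1.0]]
wrist_force: [-6.2, 1.5, 2.3]
gripper_width: 0.011
```

Request:
apply_moves(
  steps=[
    [[0,0,-1,0,0,0,0],[0,0,0,0,0,0,0]],
  ],
)

```text
time_s: 15.95
tcp_pos: [0.565, -0.0175, 0.0625]
ee_rot: [[0.147, -0.989, -0.005], [-0.989, -0.147, -0.001], [-0.0, 0.005, -1.0]]
wrist_force: [-7.0, 2.4, 4.4]
gripper_width: 0.003
```

Run:
```python
from h import *
state()
b=capture("scene")
im=cv2.resize(b["color"][140:290,180:400],(660,450),interpolation=cv2.INTER_CUBIC)
cv2.imwrite("pics/s6c.png",im[...,::-1])
```

```text
t 15.95 tcp in box mm [ 10.3 -46.4  62.5] F box [-6.6  3.4  4.4] w 0.0
tool axes in box
 [[-0.001 -1.    -0.005]
 [-1.     0.001  0.   ]
 [-0.     0.005 -1.   ]]
```

View pics/s6c.png

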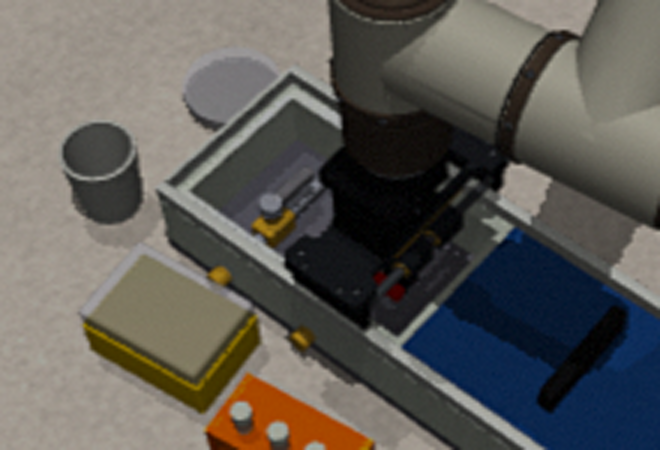

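Motion stalled at x=10.3 mm with force rising, so the handle is on its stop. Back off and check.

Request:
apply_moves(
  steps=[
    [[0,0,6,0,0,0,0],[0,0,8,0,0,0,0],[0,0,0,-40,0,0,0],[0,0,0,-40,0,0,0],[0,0,0,-50,0,0,0],[0,0,0,-30,0,0,0],[0,-50,0,0,0,0,0],[0,-50,0,0,0,0,0],[0,-50,0,0,0,0,0],[0,-20,0,0,0,0,0],[0,0,0,0,0,0,0]],
  ],
)

```text
time_s: 17.38
tcp_pos: [0.5283, 0.1497, 0.2227]
ee_rot: [[0.149, -0.989, 0.001], [-0.989, -0.149, 0.0], [-0.0, -0.001, -1.0]]
wrist_force: [1.2, -1.0, 0.8]
gripper_width: 0.005
```

Run:
```python
from h import *
state(); B=np.c_[BX,BY,[0,0,1]]
for n in("top","scene"):
    p=capture(n); c=p["color"].astype(int); m=(c[...,0]>c[...,1]+70)&(c[...,0]>c[...,2]+60)
    h=np.array([B.T@(ray(p,u,v,.058)-BO)*1000 for v,u in zip(*np.nonzero(m))])
    h=h[(abs(h[:,0])<70)&(h[:,1]>-240)&(h[:,1]<0)][:,:2].astype(np.float32)
    print(n,len(h),h.min(0),h.max(0),cv2.fitLine(h,cv2.DIST_L2,0,.01,.01).ravel())
    k=masks_of(p,"grey_tip"); print([(q["confidence"],np.round(q["box"])) for q in k[:1]])
    if n=="top": t=p
z=cv2.resize(t["color"][150:330,150:510],(800,400),interpolation=cv2.INTER_CUBIC); cv2.imwrite("pics/top7.png",z[...,::-1])
```

```text
t 17.38 tcp in box mm [ -1.3 124.4 222.7] F box [ 1.  -1.2  0.8] w 0.0
tool axes in box
 [[ 0.002 -1.     0.001]
 [-1.    -0.002  0.   ]
 [-0.    -0.001 -1.   ]]
top 105 [ 19.61754 -79.58219] [ 30.226559 -34.910126] [ 1.24829905e-02 -9.99922097e-01  2.48807487e+01 -5.60965996e+01]
[(0.77, array([399., 240.,   9.,  27.]))]
scene 70 [ 20.715742 -77.48118 ] [ 32.478962 -31.748959] [ 1.4062325e-04  1.0000000e+00  2.6572298e+01 -5.3652794e+01]
[(0.44, array([266., 197.,  19.,  15.]))]
```

View pics/top7.png

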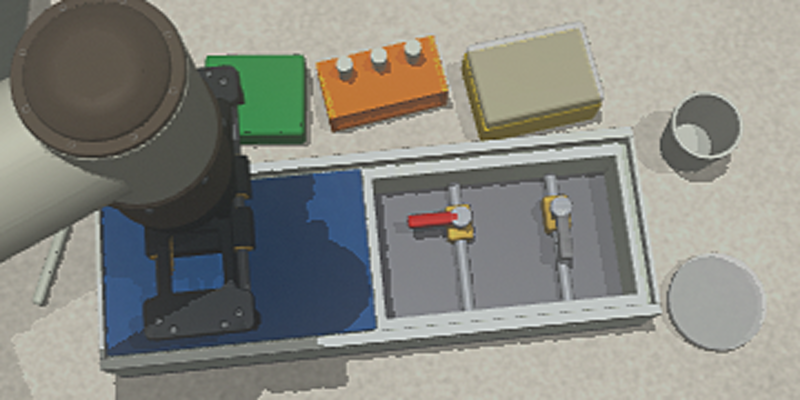

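The red handle, (410–470, 218), lies along +y within about 1° of shut. The grey handle at (563,240) is unchanged, the cover is flat against the left end, and the bystanders are in place. Handing in.

```bash
python3 -c "
from h import *
print(r.finish_job())"
```

```text
the job is handed in; nothing more can be done
None
```

The cover is fully open against the left end stop and the red valve is shut. I handed the job in at about 17.5 s, with the gripper clear of everything.

- **Cover:** I pushed it by the rib with the fingertips, at about 4 N while sliding. At the left end it stopped moving and the force rose to about 12 N, which is how I took it to be against the stop.
- **Red handle:** I pushed it round in an arc with the fingers shut, at about 4 N when read halfway. It stalled against its stop at about 7 N. In the last pictures it lies along the box's +y, within about 1° in both the top and scene views.
- **Surroundings:** the grey handle and the bystanders in the last top picture looked unmoved. The arm and the edge of that picture hid the bottle and part of the marker.

Two things didn't match:
- **Box position:** my box frame was about 2 mm off along y, judging by where the red valve appeared.
- **Stop position:** the handle reached its stop about 6 mm further than I had calculated, probably because the closed fingers are thinner than I assumed. I relied on the stall and the pictures instead.

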